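Rack the dried sanding board

ROBOT

A 6-joint arm with a two-finger parallel gripper is mounted at the origin on the work surface. World frame = base frame: x ahead of the robot, y to its left, z up, the work surface at z = 0. Lengths are in mm, angles in rad, forces in N, time in s.
With the tool pointing down it reaches from about 350 to 875 mm from the base axis. Payload 4.2 kg.
Tool frame: the origin (TCP) lies at the very end of the fingers, on their centre line; the grasp point (between the pads) lies 19 mm behind it; z points along the fingers, y is the line along which they close (so a half turn about z gives the same grasp; the last joint's range is limited). The gripper opens to 85 mm and grips with 20 to 120 N. Pads are 22 mm wide; open, the fingers measure 114 mm over their backs; the gripper's body (76 mm by 85 mm) begins 54 mm behind the grasp point. The pads swing forward as they close: fully open they stand 13 mm farther back than shut.
Start: joints at [-0.935, 0.385, 0.008, 0, -1.194, -0.259], TCP at [229.98, -581.127, 231.312] pointing down, gripper open.
Joint ranges: [-3.14, 3.14], [-1.21, 2.06], [-1.07, 1.41], [-3.16, 2.05], [-2.99, -0.16], [-3.1, 3.1]. Speed limits (rad/s): [2.79, 2.79, 3.14, 3.14, 3.14, 3.14].

INTERFACE

Orientations are given as a unit quaternion [x, y, z, w].
In Python, from bench import read_state, get_image, get_calibration, job_done gives the robot as it stands.
- The arm moves only by the shell command python3 -m creep 'ROWS'. ROWS is a JSON object of lists of equal length, an entry for each row: "translation": the shift along the world's x, y, z in cm, a list of three; "delta_rot": the turn, a rotation vector about the world's x, y, z in degrees, a list of three; "hand": the finger opening in cm, from 0 to 8.54. A call has 1 to 8 rows; each row is the pose to reach, as a shift and turn from the pose commanded when the call began; what a row does not reach only later rows make up. A row lasts 1/8 s, in which the tool goes at most 62.5 mm and 10.7 degrees, less where a joint would pass 70% of its speed; a pose out of reach is approached as far as the arm can. A call with a gripper value outside its range is refused whole. The fingers move at their own pace and stop on an object; the grip force is fixed at half the most. Time passes only in rows, so rows that repeat a pose let the fingers close. It gives the time, the measured TCP pose, the force, the opening and the grip force at its end, in the units of the state.
- read_state(): the state, without advancing time (a new reading comes with each control period).
- get_image(name): name is "side" or "top"; returns (picture, depth): 420x560x3 uint8, red, green, blue; 420x560 float32, mm along the optical axis (not along the pixel's ray), 0 where there is no reading.
- get_calibration(name): a dict with "intrinsics" (3x3 intrinsics, pixels), "xyz" and "attitude" of the camera in the world. Camera axes: x right, y down, z forward; pixel columns grow to the right and rows downward; lengths in mm; the calibration is good to about 2 mm. A picture is of the moment at which its call begins. get_calibration takes no time and is no camera call.
- job_done(): hands the job in; it is judged then, once.
The state is a dict: "clock": time; "joints": joint angles; "joint_vel": joint speeds; "joint_efforts": joint torques, N m; "position": TCP position; "ee_rot": TCP orientation; "contact_force": force on the tool from outside, world axes, zero at the start; "wrist_torque": the same for the moment, N m; "gripper_width": finger opening in mm; "grasp_force": force on a finger pad.
Only numpy, scipy, OpenCV 4.12 (cv2) and the standard library are available. Lean on these libraries where they do the work, as an engineer would, in place of code of your own. Each camera call takes 0.05 s, during which the arm holds its last target. There are 200 camera calls.

TASK

Lift the sanding board with the red-brown face off its drying rest and stand it on edge in the free slot of the leaning rack, the one marked with orange tags. The slot grips the board and hides its floor, so push it down until you feel it sit firmly on the floor, fully home, without forcing it, and let go. Leave the other boards, the glue bottle and the wax tin as they are.

Things in the scene. Friction and masses are not known exactly. Their poses are not given: they have to be found in the camera images.
- board: Sanding board to be racked: plywood 10 mm thick (its x), 130 mm long (y), 100 mm high (z), 0.10-0.20 kg, red-brown abrasive on +x. Origin: its centre. It starts leaning on the rest, z axis 38 degrees from vertical, top towards the robot. Take it by the top edge across its thickness, tool along its -z: only the top 45 mm is clear of the bar underneath.
- tag: Orange tags on both rack ends at the free slot. Its pose is that of a board's centre there if it stood as deep as the two racked boards; the true floor is 1 to 12 mm deeper (hidden). x across the slot, y along it, z up out of it, leaning 25 degrees from vertical, top towards the robot (the board may face either way). Insert along its -z, with the board's centre 1.5 mm to +x of it.
- rack: Fixed wooden rack, 235 (x) by 166 (y) mm, three leaning slots along its y, pitch 62 mm along its x. Origin: underside, on the table, below the middle slot. Slots are 14 mm clear between walls (5 mm to -x of the tag, 9 mm to +x), 150 mm between the 55 mm high end cheeks; the walls end, flared, about 22 mm below the centre of a board at the tag's depth.
- rack_sole: The slots' rubber floor, out of sight; the reported pose is only the rack's. Its height is unknown (see tag): feel for it. A sprung black strip pinches the board from 10 to 20 mm above the tag's depth on: sliding it takes a few N (10 at most), and it stays where it is let go. The floor gives 1 mm per 10 N. Press to 10 to 20 N there; under 5 N is not home, over 30 N is forcing it.
- rest: Fixed drying rest: 115 x 160 x 10 mm base, a foot ledge at +x and, towards the robot, a steel bar 110 mm long along y, 10 mm thick, 44 mm up, on which the board's under face leans. Origin: on the table, below the middle of the board's lower edge.
- board_grey: Like the board but with a grey face; it stands in another slot, at the tag's depth and lean. Origin: its centre. Boards in neighbouring slots are 46 mm apart face to face.
- board_green: Like the board but with a green face; it stands in another slot, at the tag's depth and lean. Origin: its centre.
- glue: White glue bottle with red cap, 50 mm in diameter, 110 mm high, standing between rest and rack. Origin: centre of its underside.
- wax: Squat brass-coloured wax tin, 64 mm in diameter, 50 mm high, standing between rest and rack, nearer the robot than the bottle. Origin: centre of its underside.
There are look-alikes about, which are no part of the job. What is shaped like the board but yellow is not meant.

How it is judged:
By the outcome, as a careful person would: the job done as asked, in the order asked, and still so for the second after the job is handed in, with the robot touching nothing.
It also fails if it takes over 54 s, if anything falls off the work surface, if the arm or the gripper's body presses on something with over 40 N, if the wrist force passes 120 N, or if a joint passes its speed limit or range.

## Working session

There is one attempt and no reset: what is moved stays moved. The work goes in short steps, Python scripts to look and compute and a shell command to move; the robot and the scene stay as the last step left them, time stands still between calls to the robot, and variables do not carry over. Pictures are saved under pics/ and viewed, at most 10 in all, crops included, and the job is handed in when it is done.

```bash
mkdir -p pics; ls
cat > h.py <<'E'
import numpy as np, cv2
from bench import *
from scipy.spatial.transform import Rotation as R
def snap(n,tag):
    im,d=get_image(n); cv2.imwrite(f'pics/{tag}.png',im[:,:,::-1]); np.savez(f'{tag}.npz',im=im,d=d); return im,d
def cloud(n,d):
    c=get_calibration(n); K=np.array(c['intrinsics']); v,u=np.mgrid[:d.shape[0],:d.shape[1]]
    P=np.stack([(u-K[0,2])/K[0,0]*d,(v-K[1,2])/K[1,1]*d,d],-1)
    A=np.array(c['attitude']); r=R.from_quat(A).as_matrix() if A.size==4 else A.reshape(3,3)
    return P@r.T+np.array(c['xyz'])
E
python3 - <<'E'
from h import *
for n in('side','top'):
    im,d=snap(n,n+'0'); print(get_calibration(n)); P=cloud(n,d); print(np.nanmedian(P[d>0],0))
print(read_state())
E
```

```text
pics
{'intrinsics': array([[495.78849092,   0.        , 281.6010572 ],
       [  0.        , 495.78849092, 214.72204282],
       [  0.        ,   0.        ,   1.        ]]), 'xyz': array([393.68716141, 889.30892725, 840.77523142]), 'attitude': array([-0.03671389,  0.8958484 , -0.44177186,  0.03074674])}
[ 5.17411086e+02 -2.19323271e+02 -4.83695708e-01]
{'intrinsics': array([[479.2522057 ,   0.        , 279.44392792],
       [  0.        , 479.2522057 , 209.07506364],
       [  0.        ,   0.        ,   1.        ]]), 'xyz': array([ 404.48673376, -131.90145915, 1114.3018064 ]), 'attitude': array([-0.70341213,  0.7090487 , -0.03058629,  0.03906156])}
[ 5.10651290e+02 -1.19615720e+02 -3.20797201e-02]
{'clock': 0.1, 'joints': array([-9.35397417e-01,  3.85498053e-01,  6.76980767e-03, -4.46415570e-04,
       -1.19400340e+00, -2.58577906e-01]), 'joint_vel': array([ 1.25569694e-04, -2.11952268e-03,  4.41841345e-03,  1.27723359e-03,
       -4.59701204e-04,  5.28074560e-05]), 'joint_efforts': array([-8.20019159e-04, -3.93318808e+01,  1.88929743e+01,  4.19800490e+00,
       -2.56509571e-03,  6.68956623e-08]), 'position': array([ 229.79439977, -580.66350264,  230.32103978]), 'ee_rot': array([-1.87216800e-01,  9.82318121e-01,  9.62267622e-04, -2.31185089e-04]), 'contact_force': array([-0.54586856, -0.59776402, -0.89088281]), 'wrist_torque': array([-0.06408849, -0.02295705,  0.02003511]), 'grasp_force': 0.0, 'gripper_width': 85.54128264023026}
```

View pics/side0.png

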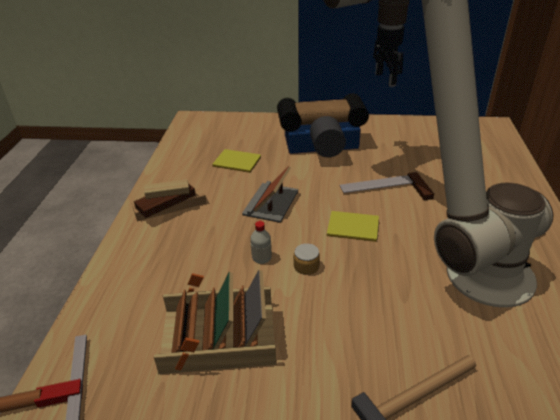

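View pics/top0.png

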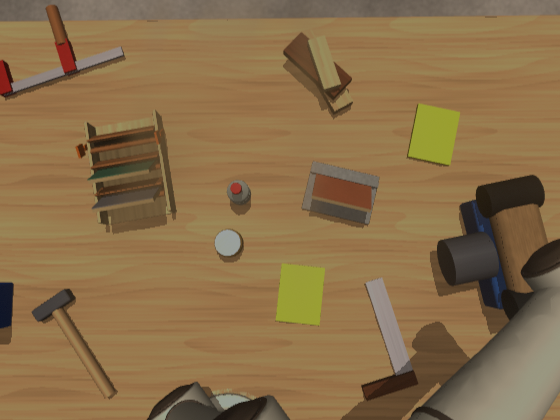

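Side view: board with red face on the rest at about (273,190). Rack at (220,325), with orange tags at (195,280) and (187,350). Bottle at (261,243), tin at (306,259). Top view: rest at (342,193), red face at (342,191), rack at (130,168), tag at (81,151). The yellow look-alikes are at (434,134) and (301,294), and a block stack is at (318,68). Only the red board on the rest fits the description, so I'll enlarge it and the rack.

Run:
```python
from h import *
t=np.load('top0.npz')['im']; s=np.load('side0.npz')['im']
a=cv2.resize(t[150:235,290:395],None,fx=5,fy=5,interpolation=2)   # 525x425
b=cv2.resize(t[100:235,65:185],None,fx=4,fy=4,interpolation=2)
cv2.imwrite('pics/c1.png',a[:,:,::-1]);cv2.imwrite('pics/c2.png',b[:,:,::-1])
c=cv2.resize(s[265:375,150:285],None,fx=5,fy=5,interpolation=2)
cv2.imwrite('pics/c3.png',c[:,:,::-1])
d=np.load('top0.npz')['d'];P=cloud('top',d)
for v in range(160,228,4): print(v,P[v,342].round(0),t[v,342])
c=cloud('top',d)[165:215,305:378].reshape(-1,3); i=t[165:215,305:378].reshape(-1,3).astype(int)
m=(i[:,0]>1.5*i[:,2]+20)&(c[:,2]>12); q=c[m]
import pprint
g=np.median(q,0); U,S,V=np.linalg.svd(q-g,full_matrices=False); print(len(q),g,V[2],S)
```

```text
160 [ 630. -267.   -1.] [151 113  73]
164 [ 621. -267.   -2.] [153 123  79]
168 [ 609. -266.    8.] [109  99  84]
172 [ 599. -265.   10.] [114 107  96]
176 [ 588. -264.   22.] [121 114 102]
180 [ 580. -265.   14.] [114  64  39]
184 [ 567. -262.   36.] [117  66  41]
188 [ 556. -260.   51.] [117  65  41]
192 [ 545. -258.   62.] [117  65  40]
196 [ 535. -256.   76.] [118  65  41]
200 [ 524. -254.   91.] [118  66  41]
204 [ 516. -254.   91.] [124  99  65]
208 [ 515. -264.    8.] [74 67 58]
212 [ 506. -264.    7.] [74 67 58]
216 [ 497. -264.    7.] [75 69 59]
220 [ 488. -264.    1.] [100  75  48]
224 [ 479. -264.   -2.] [151 117  76]
1463 [ 544.70830388 -258.27401324   62.01443592] [ 0.93207617 -0.25838897  0.25390775] [2625.48881059 1423.72704672  554.04626773]
```

View pics/c1.png

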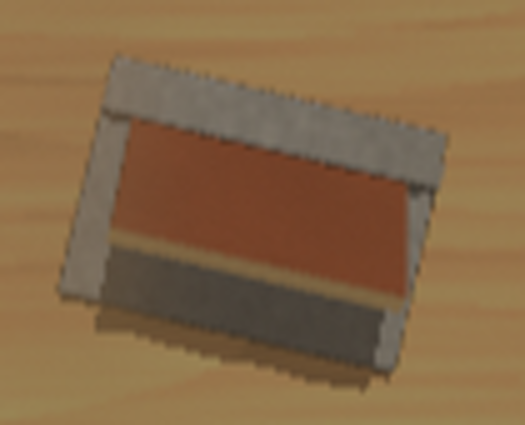

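View pics/c2.png

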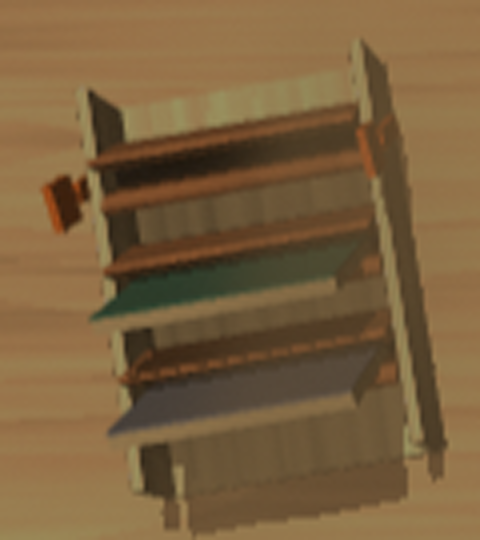

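View pics/c3.png

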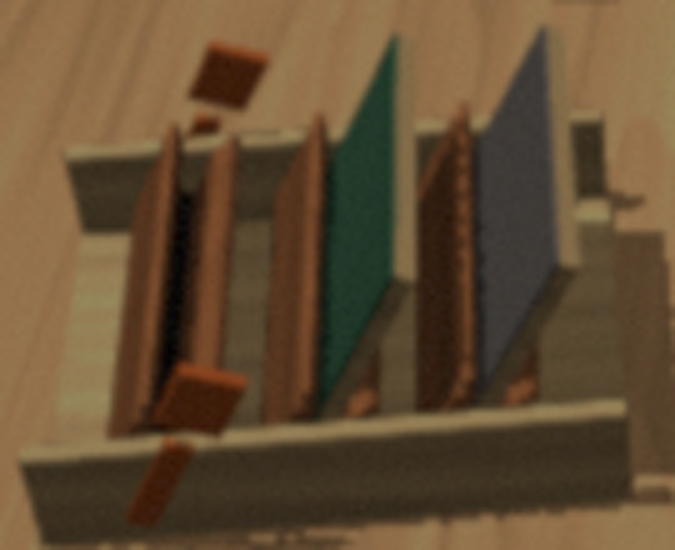

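The top crop shows the red face between (112,235) and (410,184), with its wooden top edge at (107,247)–(403,308). In the rack, the free slot lies between the two brown walls, with orange tags at both ends. It is the slot farthest from the robot, and the green then the grey board stand nearer. I'll now fit both poses.

```bash
cat >> h.py <<'E'
def proj(n,p):
    c=get_calibration(n); K=np.array(c['intrinsics']); r=R.from_quat(c['attitude'])
    q=r.inv().apply(np.atleast_2d(p)-c['xyz']); return np.stack([K[0,0]*q[:,0]/q[:,2]+K[0,2],K[1,1]*q[:,1]/q[:,2]+K[1,2]],1)
def pose(yaw,lean): return R.from_euler('z',yaw)*R.from_euler('y',-lean,degrees=True)
E
cat > fit.py <<'E'
from h import *
from scipy.optimize import least_squares as ls
uv=lambda a,o,s:(np.array(a,float)+.5)/s-.5+o
cb=np.array([[5,65,50],[5,-65,50],[-5,65,50],[-5,-65,50.]])
mb=uv([(112,234),(407,297),(106,246),(402,309)],(290,150),5)
zb=10+50*np.cos(np.radians(38))+5*np.sin(np.radians(38))
def fb(p): return (proj('top',pose(p[2],38).apply(cb)+[p[0],p[1],zb])-mb).ravel()
b=ls(fb,[545,-258,-.2]); print('board',b.x,zb,b.fun.round(2))
mt_g=uv([(92,318),(335,280),(340,290)],(65,100),4); mt_y=uv([(108,436),(352,395),(355,405)],(65,100),4)
ms_g=uv([(393,278),(397,37),(410,282),(413,42)],(150,265),5); ms_y=uv([(557,268),(545,28),(577,266),(550,30)],(150,265),5)
ti=[0,1,3]
def fr(p):
    r=pose(p[3],25); e=np.array([np.cos(p[3]),np.sin(p[3]),0]); o=[]
    for k,mt,ms in((1,mt_g,ms_g),(2,mt_y,ms_y)):
        q=r.apply(cb)+p[:3]-62*k*e
        o+=[proj('top',q[ti])-mt,proj('side',q[[0,1,2]])-ms[:3]]
    return np.concatenate(o).ravel()
g=ls(fr,[650,170,70,.1],loss='soft_l1'); print('tag',g.x); print(fr(g.x).reshape(-1,2).round(1).tolist())
E
python3 fit.py
```

```text
board [ 5.45676411e+02 -2.58501339e+02 -2.21097983e-01] 52.47884505696438 [-0.37 -0.81  0.33 -0.67 -0.08  0.7   0.11  0.79]
tag [6.56913850e+02 2.32371071e+02 7.25508652e+01 1.63065291e-01]
[[-0.1, 0.5], [0.0, -0.5], [-0.0, 1.5], [-0.7, -0.2], [-0.5, -0.2], [0.9, 0.2], [-0.2, -0.2], [0.0, -0.5], [0.4, 1.5], [-0.6, -0.5], [-0.4, -0.3], [0.3, 1.1]]
```

```bash
cat > go.py <<'E'
from h import *
import sys
# go(kind, along-z offset of TCP from board centre, dx local)
B=(np.array([545.7,-258.5,52.5]),-0.2211,38); T=(np.array([656.9,232.4,72.6]),0.1631,25)
def tgt(c,yaw,lean,loc,s=1):
    r=pose(yaw,lean).as_matrix(); y=s*r[:,0]; z=-r[:,2]
    return c+r@np.array(loc,float), R.from_matrix(np.stack([np.cross(y,z),y,z],1))
def delta(p,q):
    s=read_state(); return ((p-s['position'])/10).round(2),np.degrees((q*R.from_quat(s['ee_rot']).inv()).as_rotvec()).round(1)
def st():
    s=read_state(); print(s['clock'],s['position'].round(1),s['contact_force'].round(1),s['gripper_width'],s['joints'].round(2))
E
python3 - <<'E'
from go import *
for s in(1,-1):
    for z in (135,15): print(s,z,delta(*tgt(*B,[0,0,z],s)))
print(proj('top',T[0]),proj('side',T[0]),proj('side',B[0]))
E
```

```text
1 135 (array([23.48, 34.04, -7.14]), array([  35.1,  -30. , -118.9]))
1 15 (array([ 30.69,  32.42, -16.6 ]), array([  35.1,  -30. , -118.9]))
-1 135 (array([23.48, 34.04, -7.14]), array([-25.7, -30.1,  53.6]))
-1 15 (array([ 30.69,  32.42, -16.6 ]), array([-25.7, -30.1,  53.6]))
[[120.57761475 143.57675629]] [[191.35748568 313.48043359]] [[272.10733105 187.47429866]]
```

```bash
python3 -m creep '{"translation":[[2,4,5],[5,9,6],[9,14,6],[12,19,6],[16,24,5],[20,29,2],[23,33.5,0],[23.5,34,-3]],"delta_rot":[[0,0,0],[-4,-4.5,8],[-8,-9,16],[-12,-13.5,24],[-15,-18,32],[-19,-22.5,40],[-23,-27,48],[-25.7,-30.1,53.6]],"hand":[6,6,6,6,6,6,6,6]}'
python3 - <<'E'
from go import *
st()
for z in (115,15): print(z,delta(*tgt(*B,[0,0,z],-1)))
E
```

```text
clock: 1.1
position: [460.4, -244.2, 204.7]
ee_rot: [-0.597, 0.737, -0.243, 0.205]
contact_force: [0.0, -0.4, -1.7]
gripper_width: 59.7
grasp_force: 0.0
1.1 [ 460.4 -244.2  204.7] [ 0.  -0.4 -1.7] 59.73054598875104 [-0.17  0.01 -0.76  0.07 -0.16 -0.1 ]
115 (array([ 1.63,  0.12, -6.16]), array([-0.9, -0.7, -1. ]))
15 (array([  7.63,  -1.23, -14.04]), array([-0.9, -0.7, -1. ]))
```

```bash
python3 -m creep '{"translation":[[1.6,0.1,-6.2],[2.8,-0.1,-7.7],[3.4,-0.3,-8.5],[3.4,-0.3,-8.5]],"delta_rot":[[-0.9,-0.7,-1],[-0.9,-0.7,-1],[-0.9,-0.7,-1],[-0.9,-0.7,-1]],"hand":[5,5,5,5]}'
python3 - <<'E'
from go import *
st()
for z in (65,15): print(z,delta(*tgt(*B,[0,0,z],-1)))
E
```

```text
clock: 1.6
position: [492.1, -267.4, 120.9]
ee_rot: [-0.59, 0.738, -0.244, 0.22]
contact_force: [-0.3, 0.6, 0.3]
gripper_width: 50.3
grasp_force: 0.0
1.6 [ 492.1 -267.4  120.9] [-0.3  0.6  0.3] 50.286393407123896 [-0.3   0.22 -0.55 -0.58 -0.16  0.63]
65 (array([ 1.45,  1.77, -1.72]), array([-2. ,  0.8, -0.7]))
15 (array([ 4.45,  1.09, -5.66]), array([-2. ,  0.8, -0.7]))
```

```bash
cat > kin.py <<'E'
from go import *
from scipy.optimize import least_squares as ls
def fk(q,L):
    a,h,L1,L2,e,Lt=L
    f=q[1]-q[2]
    A=R.from_euler('z',q[0])
    up=lambda t:np.array([np.sin(t),0,np.cos(t)])
    F=A*R.from_euler('y',f)            # x along forearm
    W=A.apply(np.array([a,0,h])+L1*up(q[1]))+F.apply([L2,0,e])
    H=F*R.from_euler('x',S4*q[3])*R.from_euler('y',-q[4])*R.from_euler('x',S6*q[5])
    return W+H.apply([Lt,0,0]), H
S4=1;S6=1
E
python3 - <<'E'
import kin; from kin import *
s=read_state(); print(s['joints'].round(4).tolist())
D=[([-0.935,.385,.008,0,-1.194,-.259],[229.98,-581.13,231.31],[-.1872,.98232,0,0]),([-.17,.01,-.76,.07,-.16,-.1],[460.4,-244.2,204.7],[-.597,.737,-.243,.205]),(s['joints'],s['position'],s['ee_rot'])]
w=[1,.3,1]
for kin.S4 in(1,-1):
  for kin.S6 in (1,-1):
    rel=[(fk(q,[0,300,300,300,0,200])[1].inv()*R.from_quat(r)).as_rotvec().round(2).tolist() for q,p,r in D]
    o=ls(lambda L:np.concatenate([(fk(q,L)[0]-p)*k for k,(q,p,r) in zip(w,D)]+[(np.array(L)-[0,330,400,400,30,250])*.02]),[0,330,400,400,30,250])
    print(kin.S4,kin.S6,o.x.round(0),o.fun[:9].round(1),rel)
E
```

```text
[-0.305, 0.2243, -0.5472, -0.5821, -0.1606, 0.6287]
1 1 [-586. 1723.  466. 1339. -631.  844.] [127.4  96.9  -1.3  -5.8  53.4 -23.5  16.6  29.4   7.8] [[-0.82, 1.41, -0.82], [-1.15, 1.25, -1.18], [-1.36, 1.03, -1.15]]
1 -1 [-586. 1723.  466. 1339. -631.  844.] [127.4  96.9  -1.3  -5.8  53.4 -23.5  16.6  29.4   7.8] [[-1.21, 1.21, -1.21], [-1.29, 1.15, -1.33], [-0.34, 1.37, -0.3]]
-1 1 [  910. -1605.    84.  -681.   812.  -754.] [130.6  92.6   1.8  20.7  48.6 -19.1   5.6  41.2   4.7] [[-0.82, 1.41, -0.82], [-1.05, 1.3, -1.06], [-2.05, 0.32, -2.05]]
-1 -1 [  910. -1605.    84.  -681.   812.  -754.] [130.6  92.6   1.8  20.7  48.6 -19.1   5.6  41.2   4.7] [[-1.21, 1.21, -1.21], [-1.2, 1.21, -1.21], [-1.21, 1.21, -1.21]]
```

```bash
sed -i 's/a,h,L1,L2,e,Lt=L/a,h,L1,L2,e,Lt,d=L/; s/np.array(\[a,0,h\])/np.array([a,d,h])/; s/S4=1;S6=1/S4=-1;S6=-1\nREL=R.from_rotvec([-1.2092,1.2092,-1.2092])/' kin.py
python3 - <<'E'
from kin import *
s=read_state()
D=[([-0.935,.385,.008,0,-1.194,-.259],[229.98,-581.13,231.31],0),([-.17,.01,-.76,.07,-.16,-.1],[460.4,-244.2,204.7],0),(s['joints'],s['position'],0)]
w=[1,.3,1]
p0=[0,330,400,400,0,250,-160]
o=ls(lambda L:np.concatenate([(fk(q,L)[0]-p)*k for k,(q,p,r) in zip(w,D)]+[(np.array(L)-p0)*.01]),p0); L=o.x
print(L.round(1),o.fun[:9].round(1))
lo=[-3.14,-1.21,-1.07,-3.16,-2.99,-3.1];hi=[3.14,2.06,1.41,2.05,-.16,3.1]
def ik(p,q,q0):
    def f(x):
        P,H=fk(x,L); return np.concatenate([(P-p)/10,((H*REL).inv()*q).as_rotvec()*30])
    best=min((ls(f,np.clip(z,np.array(lo)+.01,np.array(hi)-.01),bounds=(lo,hi)) for z in q0),key=lambda o:o.cost); return best
q0=[s['joints'],[-.3,.3,-.5,-3,-.3,3],[-.3,.3,-.5,-1.5,-.3,1.5],[-.3,.3,-.5,1.5,-.3,-1.5],[-.3,.3,-.5,-3,-.3,0]]
for lean in (38,34,30):
  for z in (95,65,35,15):
    for sg in(-1,):
      p,q=tgt(B[0],B[1],lean,[0,0,0],sg); p,_=tgt(*B,[0,0,z],sg); o=ik(p,q,q0); print(lean,z,sg,o.x.round(2),round(o.cost,3))
for z in (135,100,65,20,5): 
    p,q=tgt(*T,[1.5,0,z],-1); o=ik(p,q,q0); print('T',z,o.x.round(2),round(o.cost,3))
E
```

```text
[-219.2 1077.5  306.1  896.4 -340.3  483.6 -155. ] [  3.8   3.2  -0.1  -4.4   1.5 -23.1   0.1  -5.5   7. ]
38 95 -1 [-0.11  0.12 -0.66  0.48 -0.16 -0.57] 0.034
38 65 -1 [-0.08  0.27 -0.54  0.7  -0.16 -0.8 ] 0.296
38 35 -1 [-0.07  0.41 -0.42  0.9  -0.16 -1.01] 0.614
38 15 -1 [-0.06  0.5  -0.35  1.   -0.16 -1.13] 0.808
34 95 -1 [-0.13  0.1  -0.64  0.2  -0.25 -0.27] 0.0
34 65 -1 [-0.14  0.26 -0.51  0.22 -0.21 -0.28] 0.0
34 35 -1 [-0.14  0.4  -0.39  0.23 -0.19 -0.29] 0.0
34 15 -1 [-0.15  0.49 -0.32  0.24 -0.18 -0.29] 0.0
30 95 -1 [-0.14  0.09 -0.61  0.11 -0.35 -0.18] 0.0
30 65 -1 [-0.15  0.25 -0.48  0.12 -0.32 -0.18] 0.0
30 35 -1 [-0.15  0.39 -0.37  0.12 -0.3  -0.18] 0.0
30 15 -1 [-0.15  0.47 -0.3   0.12 -0.28 -0.17] 0.0
T 135 [ 0.8   0.11 -0.42  0.39 -0.72 -0.89] 0.0
T 100 [ 0.78  0.26 -0.31  0.4  -0.68 -0.89] 0.0
T 65 [ 0.76  0.4  -0.2   0.41 -0.64 -0.89] 0.0
T 20 [ 0.74  0.57 -0.07  0.42 -0.6  -0.88] 0.0
T 5 [ 0.73  0.62 -0.02  0.42 -0.59 -0.88] 0.0
```

```bash
sed -i "s/np.array(\[a,d,h\])/np.array([a,0,h])/; s/H=F\*R.from_euler('x',S4\*q\[3\])\*R.from_euler('y',-q\[4\])\*R.from_euler('x',S6\*q\[5\])/G=F*R.from_euler('x',S4*q[3])*R.from_euler('y',-q[4]); H=G*R.from_euler('x',S6*q[5])/; s/H.apply(\[Lt,0,0\])/G.apply([Lt,d,0])/" kin.py
cat >> kin.py <<'E'
lo=[-3.14,-1.21,-1.07,-3.16,-2.99,-3.1];hi=[3.14,2.06,1.41,2.05,-.16,3.1]
def fitL(D,w):
    p0=[0,250,400,430,0,300,-130]
    return ls(lambda L:np.concatenate([(fk(q,L)[0]-p)*k for k,(q,p) in zip(w,D)]+[(np.array(L)-p0)*.01]),p0)
D=[([-0.935,.385,.008,0,-1.194,-.259],[229.98,-581.13,231.31]),([-.17,.01,-.76,.07,-.16,-.1],[460.4,-244.2,204.7]),([-0.305, 0.2243, -0.5472, -0.5821, -0.1606, 0.6287],[492.1,-267.4,120.9])]
_o=fitL(D,[1,.3,1]); L=_o.x
def ik(p,q,q0,l=lo,wx=30):
    def f(x):
        P,H=fk(x,L); return np.concatenate([(P-p)/10,((H*REL).inv()*q).as_rotvec()*wx])
    return min((ls(f,np.clip(z,np.array(l)+.01,np.array(hi)-.01),bounds=(l,hi)) for z in q0),key=lambda o:o.cost)
q0=[[-.15,.2,-.5,.1,-.3,0],[-.3,.3,-.5,-3,-.3,3],[-.3,.3,-.5,-1.5,-.3,1.5],[-.3,.3,-.5,1.5,-.3,-1.5],[-.3,.3,-.5,-3,-.3,0]]
E
python3 - <<'E'
from kin import *
print(L.round(1),_o.fun[:9].round(1))
for phi in(-12,-8,0,8,12):
  for z in (65,15):
      p,q=tgt(*B,[0,0,z],-1); o=ik(p,q*R.from_euler('y',phi,degrees=True),q0); print(phi,z,o.x.round(2),round(o.cost,3))
for z in (135,65,5): 
    p,q=tgt(*T,[1.5,0,z],-1); o=ik(p,q,q0); print('T',z,o.x.round(2),round(o.cost,3))
E
```

```text
Traceback (most recent call last):
NameError: name '_o' is not defined. Did you mean: 'lo'?
```

```bash
sed -i 's/_o/o_/g' kin.py
cat > t.py <<'E'
from kin import *
import kin
print(L.round(1),kin.o_.fun[:9].round(1))
for phi in(-12,-8,0,8,12):
  for z in (65,15):
      p,q=tgt(*B,[0,0,z],-1); o=ik(p,q*R.from_euler('y',phi,degrees=True),q0); print(phi,z,o.x.round(2),round(o.cost,3))
for z in (135,65,5): 
    p,q=tgt(*T,[1.5,0,z],-1); o=ik(p,q,q0); print('T',z,o.x.round(2),round(o.cost,3))
E
python3 t.py
```

```text
[  -0.6  184.2  557.   428.9   -8.7  303.1 -160.2] [-0.1 -0.1  0.   0.2 -0.2 -1.  -0.1  0.1  0.3]
-12 65 [-0.48  0.3  -0.39 -0.94 -0.46  1.11] 0.0
-12 15 [-0.49  0.4  -0.34 -1.04 -0.43  1.23] 0.0
-8 65 [-0.41  0.28 -0.44 -0.86 -0.33  0.99] 0.0
-8 15 [-0.43  0.39 -0.37 -0.99 -0.32  1.13] 0.0
0 65 [-0.31  0.27 -0.51 -0.71 -0.16  0.77] 1.335
0 15 [-0.36  0.38 -0.42 -0.93 -0.16  1.03] 1.077
8 65 [-0.72  0.3  -0.62 -2.4  -0.16  2.78] 8.77
8 15 [-0.69  0.41 -0.54 -2.36 -0.16  2.72] 3.979
12 65 [-0.74  0.29 -0.68 -2.69 -0.16  3.1 ] 3.26
12 15 [-0.72  0.4  -0.6  -2.61 -0.16  3.  ] 0.766
T 135 [ 0.68  0.26 -0.51  0.49 -0.46 -0.92] 0.0
T 65 [ 0.61  0.38 -0.58  0.71 -0.29 -1.11] 0.0
T 5 [ 0.51  0.48 -0.62  1.1  -0.16 -1.41] 0.14
```

Run:
```python
from kin import *
q1=q0+[[.6,.4,-.5,1.5,-.3,-1.5],[.6,.4,-.5,-1.5,-.3,1.5],[.6,.4,-.5,-3,-.3,1.5],[.6,.4,-.5,-2.5,-.3,2.5],[.3,.4,-.5,2,-.3,-2]]
for phi in(-20,-14,-10,-8,-6,6,12,18):
  p,q=tgt(*B,[0,0,15],-1); o=ik(p,q*R.from_euler('y',phi,degrees=True),q0); print(phi,'B',o.x.round(2),round(o.cost,3))
  for z in (110,60,10,0):
      p,q=tgt(*T,[1.5,0,z],-1); o=ik(p,q*R.from_euler('y',phi,degrees=True),q1); print(phi,z,o.x.round(2),round(o.cost,3))
```

```text
-20 B [-0.59  0.45 -0.28 -1.09 -0.64  1.33] 0.0
-20 110 [ 0.49  0.31 -0.24 -0.39 -0.54  0.04] 0.0
-20 60 [ 0.47  0.4  -0.21 -0.46 -0.49  0.13] 0.0
-20 10 [ 0.45  0.49 -0.17 -0.52 -0.45  0.22] 0.0
-20 0 [ 0.44  0.51 -0.16 -0.54 -0.44  0.24] 0.0
-14 B [-0.52  0.41 -0.32 -1.06 -0.49  1.26] 0.0
-14 110 [ 0.57  0.3  -0.33 -0.14 -0.45 -0.24] 0.0
-14 60 [ 0.55  0.39 -0.31 -0.18 -0.39 -0.18] 0.0
-14 10 [ 0.53  0.48 -0.27 -0.24 -0.33 -0.11] 0.0
-14 0 [ 0.53  0.5  -0.26 -0.25 -0.32 -0.09] 0.0
-10 B [-0.46  0.4  -0.35 -1.02 -0.38  1.18] 0.0
-10 110 [ 0.61  0.3  -0.39  0.06 -0.41 -0.46] 0.0
-10 60 [ 0.59  0.39 -0.39  0.05 -0.33 -0.44] 0.0
-10 10 [ 0.58  0.48 -0.37  0.03 -0.25 -0.41] 0.0
-10 0 [ 0.57  0.5  -0.36  0.03 -0.24 -0.4 ] 0.0
-8 B [-0.43  0.39 -0.37 -0.99 -0.32  1.13] 0.0
-8 110 [ 0.63  0.3  -0.43  0.16 -0.4  -0.57] 0.0
-8 60 [ 0.61  0.39 -0.43  0.18 -0.3  -0.58] 0.0
-8 10 [ 0.59  0.48 -0.44  0.23 -0.2  -0.61] 0.0
-8 0 [ 0.58  0.5  -0.44  0.24 -0.19 -0.62] 0.0
-6 B [-0.39  0.38 -0.39 -0.95 -0.26  1.07] 0.0
-6 110 [ 0.64  0.3  -0.46  0.27 -0.39 -0.68] 0.0
-6 60 [ 0.61  0.39 -0.48  0.33 -0.28 -0.73] 0.0
-6 10 [ 0.58  0.48 -0.51  0.47 -0.16 -0.85] 0.004
-6 0 [ 0.58  0.5  -0.49  0.44 -0.16 -0.81] 0.034
6 B [-0.64  0.4  -0.49 -2.05 -0.16  2.37] 5.815
6 110 [ 0.68  0.32 -0.56  0.73 -0.47 -1.16] 0.0
6 60 [ 0.62  0.4  -0.6   0.93 -0.35 -1.33] 0.0
6 10 [ 0.51  0.48 -0.64  1.29 -0.25 -1.6 ] 0.0
6 0 [ 0.49  0.5  -0.64  1.38 -0.24 -1.67] 0.0
12 B [-0.72  0.4  -0.6  -2.61 -0.16  3.  ] 0.766
12 110 [ 0.71  0.34 -0.56  0.83 -0.56 -1.28] 0.0
12 60 [ 0.65  0.42 -0.59  1.   -0.47 -1.42] 0.0
12 10 [ 0.58  0.5  -0.61  1.22 -0.39 -1.6 ] 0.0
12 0 [ 0.56  0.52 -0.61  1.27 -0.38 -1.64] 0.0
18 B [-0.74  0.39 -0.62 -2.7  -0.16  3.1 ] 1.311
18 110 [ 0.74  0.37 -0.55  0.88 -0.67 -1.36] 0.0
18 60 [ 0.69  0.45 -0.57  1.01 -0.59 -1.47] 0.0
18 10 [ 0.63  0.53 -0.57  1.17 -0.52 -1.6 ] 0.0
18 0 [ 0.62  0.55 -0.57  1.21 -0.51 -1.63] 0.0
```

```bash
sed -i "s/np.stack(\[np.cross(y,z),y,z\],1))/np.stack([np.cross(y,z),y,z],1))*R.from_euler('y',-12,degrees=True)/" go.py
python3 - <<'E'
from go import *
for z in (80,17): print(z,delta(*tgt(*B,[0,0,z],-1)))
E
```

```text
80 (array([ 0.55,  1.97, -0.54]), array([ 7.2, -1.4,  6.7]))
17 (array([ 4.33,  1.12, -5.5 ]), array([ 7.2, -1.4,  6.7]))
```

```bash
python3 -m creep '{"translation":[[0.5,2,0],[0.5,2,-0.3],[0.5,2,-0.3]],"delta_rot":[[7.2,-1.4,6.7],[7.2,-1.4,6.7],[7.2,-1.4,6.7]],"hand":[5,5,5]}'
python3 - <<'E'
from go import *
st()
for z in (80,17): print(z,delta(*tgt(*B,[0,0,z],-1)))
E
```

```text
clock: 1.98
position: [496.6, -248.4, 120.6]
ee_rot: [-0.613, 0.713, -0.194, 0.28]
contact_force: [0.0, -0.9, -0.2]
gripper_width: 50.3
grasp_force: 0.0
1.975 [ 496.6 -248.4  120.6] [ 0.  -0.9 -0.2] 50.27118138048684 [-0.47  0.25 -0.41 -0.9  -0.46  1.06]
80 (array([ 0.11,  0.07, -0.51]), array([0.2, 0.2, 0.1]))
17 (array([ 3.89, -0.78, -5.47]), array([0.2, 0.2, 0.1]))
```

```bash
python3 -m creep '{"translation":[[0.1,0.1,-0.5],[1.4,-0.2,-2.2],[2.7,-0.5,-3.8],[3.9,-0.8,-5.4],[3.9,-0.8,-5.4]],"delta_rot":[[0.2,0.2,0.1],[0.2,0.2,0.1],[0.2,0.2,0.1],[0.2,0.2,0.1],[0.2,0.2,0.1]],"hand":[4,4,4,4,4]}'
python3 - <<'E'
from go import *
st()
for z in (80,17): print(z,delta(*tgt(*B,[0,0,z],-1)))
im,d=snap('top','top1'); im2,_=snap('side','side1')
a=cv2.resize(im[130:240,290:400],None,fx=4,fy=4); b=cv2.resize(im2[130:240,210:320],None,fx=4,fy=4)
cv2.imwrite('pics/g1.png',np.hstack([a[:,:400],b[:,:400]])[:,:,::-1])
E
```

```text
clock: 2.6
position: [535.5, -253.8, 63.9]
ee_rot: [-0.615, 0.713, -0.188, 0.28]
contact_force: [-0.5, 0.2, 0.8]
gripper_width: 39.8
grasp_force: 0.0
2.6 [ 535.5 -253.8   63.9] [-0.5  0.2  0.8] 39.80911957913343 [-0.49  0.4  -0.35 -1.04 -0.43  1.22]
80 (array([-3.79,  0.61,  5.16]), array([-0.2, -0.2, -0.2]))
17 (array([-0.  , -0.24,  0.2 ]), array([-0.2, -0.2, -0.2]))
```

View pics/g1.png

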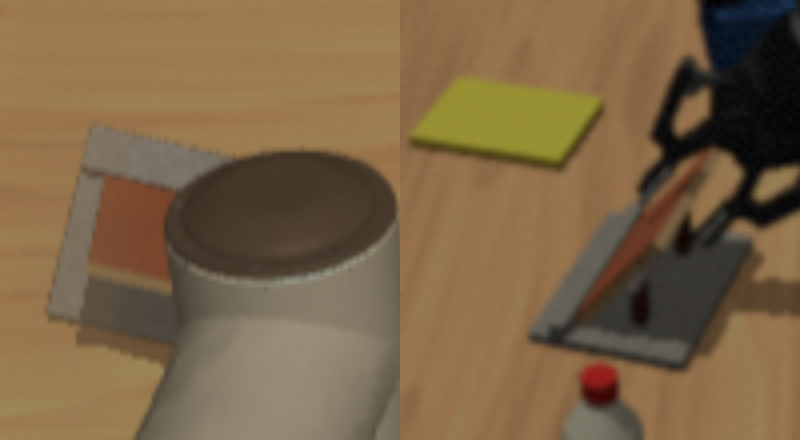

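In the side crop the fingers straddle the board's top edge at about (690,170), and nothing touches. Next I'll close the grip.

```bash
python3 -m creep '{"translation":[[0,-0.2,0.2],[0,-0.2,0.2],[0,-0.2,0.2],[0,-0.2,0.2],[0,-0.2,0.2]],"delta_rot":[[0,0,0],[0,0,0],[0,0,0],[0,0,0],[0,0,0]],"hand":[1.6,0.8,0.5,0.5,0.5]}'
```

```text
clock: 3.32
position: [535.7, -256.8, 68.4]
ee_rot: [-0.614, 0.713, -0.19, 0.281]
contact_force: [-5.0, 0.8, 6.3]
gripper_width: 9.1
grasp_force: 58.6
```

```bash
python3 -m creep '{"translation":[[-0.6,0.1,0.8],[-1.8,0.4,2.4],[-3,0.7,4],[-3.6,0.8,6],[-3.6,0.8,9],[-3.6,0.8,12],[-3.6,0.8,14],[-3.6,0.8,14]],"delta_rot":[[0,0,0],[0,0,0],[0,0,0],[0,0,0],[0,0,0],[0,0,0],[0,0,0],[0,0,0]],"hand":[0.5,0.5,0.5,0.5,0.5,0.5,0.5,0.5]}'
python3 - <<'E'
from go import *
from kin import ik,q0,lo
st()
im,d=snap('top','top2'); im2,_=snap('side','side2')
for z in (120,75): 
    p,q=tgt(*T,[1.5,0,z],-1); print(z,delta(p,q))
E
```

```text
clock: 4.32
position: [500.3, -248.5, 209.4]
ee_rot: [-0.615, 0.711, -0.191, 0.281]
contact_force: [-0.0, 0.5, -0.5]
gripper_width: 9.5
grasp_force: 58.7
4.325 [ 500.3 -248.5  209.4] [-0.   0.5 -0.5] 9.502721508318132 [-0.4   0.12 -0.37 -0.65 -0.55  0.72]
120 (array([10.87, 47.26, -2.48]), array([ 0.2, 13. , 21.8]))
75 (array([12.75, 47.57, -6.56]), array([ 0.2, 13. , 21.8]))
```

View pics/side2.png

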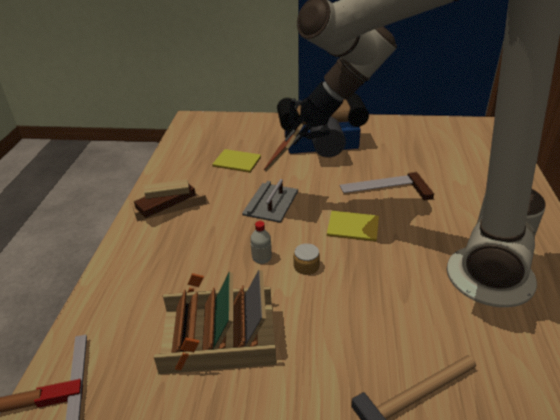

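```bash
python3 -m creep '{"translation":[[0,2,4],[1,7,6],[3,13,6],[5,19,6],[7,25,6],[8,31,6],[9,37,6],[10,42,5]],"delta_rot":[[0,0,0],[0,1,2],[0,3,5],[0,5,9],[0,8,13],[0,10,17],[0.1,12,20],[0.2,13,21.8]],"hand":[0.5,0.5,0.5,0.5,0.5,0.5,0.5,0.5]}'
python3 - <<'E'
from go import *
st()
p,q=tgt(*T,[1.5,0,125],-1); print(delta(p,q))
E
```

```text
clock: 5.42
position: [600.5, 173.4, 256.5]
ee_rot: [0.756, -0.61, 0.061, -0.23]
contact_force: [0.3, -0.1, -1.3]
gripper_width: 9.3
grasp_force: 58.7
5.425 [600.5 173.4 256.5] [ 0.3 -0.1 -1.3] 9.342136361170269 [ 0.51  0.18 -0.27 -0.09 -0.65 -0.24]
(array([ 0.56,  5.06, -6.99]), array([ 0.1, -0. , -0.1]))
```

```bash
python3 -m creep '{"translation":[[0.3,2.5,-1.5],[0.5,5,-4],[0.6,5.1,-7],[0.6,5.1,-7],[0.6,5.1,-7]],"delta_rot":[[0,0,0],[0,0,0],[0,0,0],[0,0,0],[0,0,0]],"hand":[0.5,0.5,0.5,0.5,0.5]}'
python3 - <<'E'
from go import *
st()
r=pose(B[1],38); print('tcp in board at grasp',r.inv().apply([535.7-545.7,-256.8+258.5,68.4-52.5]))
im,d=snap('top','top3'); im2,d2=snap('side','side3')
p,q=tgt(*T,[1.5,0,0],-1); print(delta(p,q))
a=cv2.resize(im[85:225,65:195],(520,560),interpolation=2); b=cv2.resize(im2[200:350,130:280],(600,600),interpolation=2)
cv2.imwrite('pics/t3.png',a[:,:,::-1]); cv2.imwrite('pics/s3.png',b[:,:,::-1])
E
```

```text
clock: 6.05
position: [606.8, 222.0, 188.0]
ee_rot: [0.755, -0.611, 0.062, -0.23]
contact_force: [0.4, -0.2, -0.4]
gripper_width: 8.6
grasp_force: 58.6
6.05 [606.8 222.  188. ] [ 0.4 -0.2 -0.4] 8.63663139049114 [ 0.59  0.27 -0.36 -0.03 -0.46 -0.36]
tcp in board at grasp [ 1.80695463 -0.53441321 18.76564194]
(array([  5.12,   1.05, -11.6 ]), array([-0. ,  0.2,  0. ]))
```

View pics/s3.png

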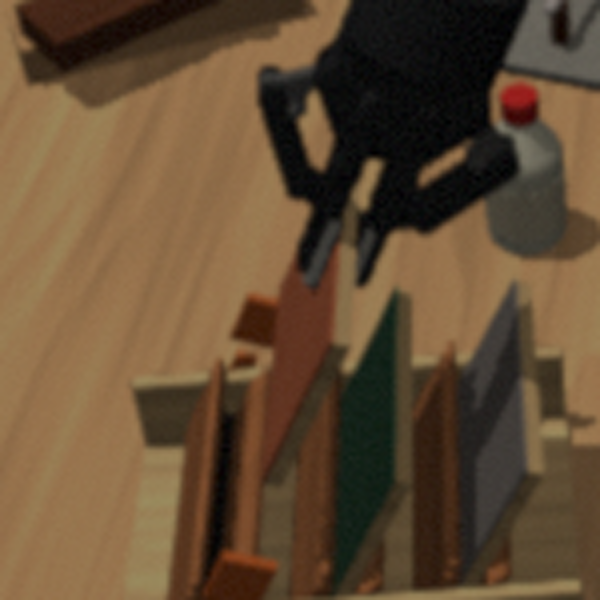

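```bash
cat > fit2.py <<'E'
from h import *
from scipy.optimize import least_squares as ls
from go import T
uv=lambda a,o,s:(np.array(a,float)+.5)/s-.5+o
m=uv([(333,346),(263,482),(348,348),(340,250)],(130,200),4)
cc=np.array([[5,65,50],[5,65,-50],[-5,65,50],[5,-65,50.]])[:3]
tcp=np.array([606.8,222,188.])
r=pose(T[1],25)
exp=tcp+r.apply([0,0,-18.8]); 
f=lambda p:(proj('side',pose(T[1],p[2]).apply(cc)+[p[0],exp[1],p[1]])-m[:3]).ravel()
o=ls(f,[600,170,25]); print('exp',exp,'fit',o.x,o.fun.round(2))
c=np.array([o.x[0],exp[1],o.x[1]])
print('board-exp local',r.inv().apply(c-exp)); print('board from tag local',r.inv().apply(c-T[0]), r.inv().apply(exp-T[0]))
E
python3 fit2.py; python3 - <<'E'
E
```

```text
exp [614.63977951 223.29012821 170.9614136 ] fit [614.34763218 164.35518956  24.60168458] [-0.71 -0.82 -0.25  0.94  0.94  0.  ]
board-exp local [-3.0531724   0.04743825 -5.86544406]
board from tag local [ -0.61695486  -2.07940993 101.52834089] [  2.43621754  -2.12684818 107.39378495]
```

View pics/t3.png

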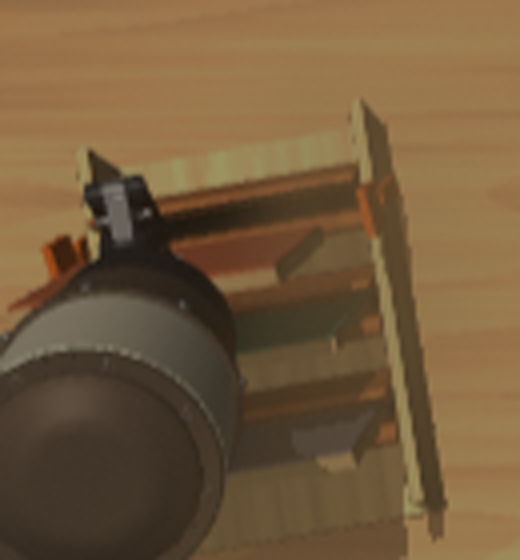

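```bash
cat >> fit2.py <<'E'
mt=uv([(324,229)],(65,85),4); ct=np.array([[5,-65,-50.]])
f=lambda p:np.concatenate([(proj('side',pose(T[1],25).apply(cc)+p)-m[:3]).ravel(),(proj('top',pose(T[1],25).apply(ct)+p)-mt).ravel()])
o=ls(f,exp); print('joint',o.x,o.fun.round(2),r.inv().apply(o.x-T[0]))
z=np.load('side3.npz'); P=cloud('side',z['d']); q=P[290:310,198:212].reshape(-1,3)
i=z['im'][290:310,198:212].reshape(-1,3).astype(int); k=(i[:,0]>1.4*i[:,2]+10)
ql=r.inv().apply(q[k]-T[0]); print('red face local x',k.sum(),np.percentile(ql[:,0],[10,50,90]).round(1),np.median(ql[:,1:],0))
# green face in initial depth: local x should be 5-56.2
z=np.load('side0.npz'); P=cloud('side',z['d']); i=z['im'].astype(int); k=(i[...,1]>i[...,0]*1.3)&(i[...,1]<120)
k[:, :190]=0;k[:,240:]=0;k[:270]=0;k[345:]=0
ql=r.inv().apply(P[k]-T[0]); print('green',k.sum(),np.percentile(ql[:,0],[10,50,90]).round(1))
z=np.load('top0.npz'); P=cloud('top',z['d']); i=z['im'].astype(int); k=(i[...,1]>i[...,0]*1.3)&(i[...,1]<120); k[:,:85]=0;k[:,165:]=0;k[:150]=0;k[200:]=0
ql=r.inv().apply(P[k]-T[0]); print('green top',k.sum(),np.percentile(ql[:,0],[10,50,90]).round(1))
z=np.load('top3.npz'); P=cloud('top',z['d']); q=P[142:156,120:134].reshape(-1,3); i=z['im'][142:156,120:134].reshape(-1,3).astype(int); k=(i[:,0]>1.4*i[:,2]+10)
ql=r.inv().apply(q[k]-T[0]); print('red top',k.sum(),np.percentile(ql[:,0],[10,50,90]).round(1),np.median(ql[:,1:],0))
E
python3 fit2.py
```

```text
exp [614.63977951 223.29012821 170.9614136 ] fit [614.34763218 164.35518956  24.60168458] [-0.71 -0.82 -0.25  0.94  0.94  0.  ]
board-exp local [-3.0531724   0.04743825 -5.86544406]
board from tag local [ -0.61695486  -2.07940993 101.52834089] [  2.43621754  -2.12684818 107.39378495]
joint [614.37225161 222.38226971 163.33373295] [-0.36 -0.75 -0.26  0.88  1.26  0.1   0.06 -0.8 ] [ -1.16022878  -2.97921757 100.654621  ]
red face local x 280 [-37.1   6.1   7. ] [54.82531131 97.51642265]
green 581 [-50.3 -49.6 -48.8]
green top 113 [-50.3 -49.6 -49.1]
red top 196 [-3.5  5.6  6.1] [-42.76200536 117.19567365]
```

```bash
python3 -m creep '{"translation":[[0.15,0.23,0.09],[0.98,0.36,-1.73],[1.82,0.5,-3.5],[2.65,0.65,-5.34],[2.65,0.65,-5.34],[2.65,0.65,-5.34]],"delta_rot":[[0,0,0],[0,0,0],[0,0,0],[0,0,0],[0,0,0],[0,0,0]],"hand":[0.5,0.5,0.5,0.5,0.5,0.5]}'
cat > m.py <<'E'
from go import *
import sys
s=read_state(); r=pose(T[1],25)
print('tcp local',r.inv().apply(s['position']-T[0]).round(1),'F local',r.inv().apply(s['contact_force']).round(1),s['clock'])
print('rot err',delta(*tgt(*T,[1.5,0,0],-1))[1])
E
python3 m.py
python3 - <<'E'
from h import *
from go import T
r=pose(T[1],25)
im,d=snap('side','side4')
P=cloud('side',d); i=im.astype(int); v,u=np.mgrid[:420,:560]
k=(i[...,0]>1.4*i[...,2]+10)
L=r.inv().apply((P-T[0]).reshape(-1,3)).reshape(P.shape)
k&=(abs(L[...,1])<60)&(L[...,2]>10)&(L[...,2]<80)&(abs(L[...,0]-5)<6)
q=L[k]; print(k.sum(),np.median(q,0),u[k].min(),u[k].max(),v[k].min(),v[k].max())
b=cv2.resize(im[230:380,140:290],(600,600),interpolation=2); cv2.imwrite('pics/s4.png',b[:,:,::-1])
E
```

```text
clock: 6.9
position: [632.9, 228.7, 134.0]
ee_rot: [0.755, -0.611, 0.062, -0.23]
contact_force: [-0.0, 0.5, -0.8]
gripper_width: 8.9
grasp_force: 58.7
tcp local [ 4.   0.2 65.9] F local [-0.3  0.5 -0.8] 6.9
rot err [ 0.1  0.1 -0. ]
262 [ 7.5013206  22.10450015 36.94697529] 187 199 285 332
```

View pics/s4.png

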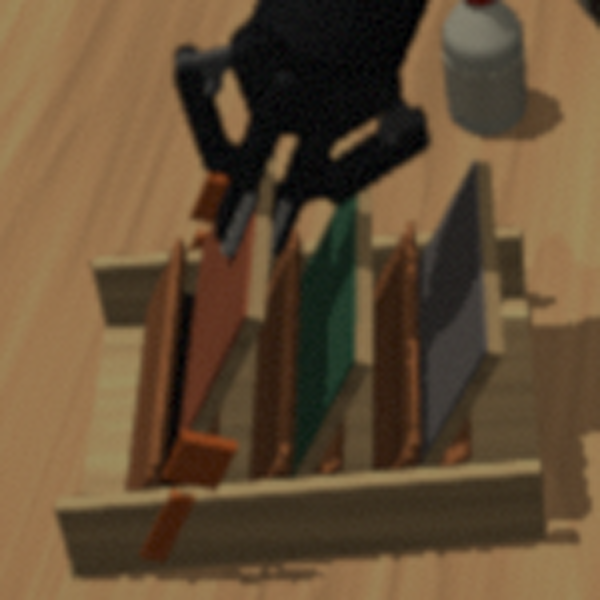

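The board is lined up over the free slot, with its near lower corner at about (185,420) between the brown walls. I'll insert it gradually.

```bash
python3 -m creep '{"translation":[[0.25,0.04,-0.43],[0.46,0.07,-0.88],[0.67,0.11,-1.34],[0.88,0.14,-1.79],[0.88,0.14,-1.79]],"delta_rot":[[0,0,0],[0,0,0],[0,0,0],[0,0,0],[0,0,0]],"hand":[0.5,0.5,0.5,0.5,0.5]}'; python3 m.py
```

```text
clock: 7.58
position: [641.5, 230.0, 115.7]
ee_rot: [0.755, -0.611, 0.062, -0.23]
contact_force: [0.2, 0.2, -1.3]
gripper_width: 9.2
grasp_force: 58.7
tcp local [ 4.1  0.1 45.7] F local [-0.3  0.2 -1.3] 7.575
rot err [ 0.1  0.  -0. ]
```

```bash
python3 -m creep '{"translation":[[0.21,0.035,-0.45],[0.42,0.07,-0.91],[0.42,0.07,-0.91]],"delta_rot":[[0,0,0],[0,0,0],[0,0,0]],"hand":[0.5,0.5,0.5]}'; python3 m.py
```

```text
clock: 7.95
position: [645.1, 230.6, 106.6]
ee_rot: [0.756, -0.61, 0.062, -0.229]
contact_force: [-1.9, -0.1, 0.1]
gripper_width: 9.0
grasp_force: 59.1
tcp local [ 3.5  0.2 35.9] F local [-1.6  0.3  0.9] 7.95
rot err [ 0.1 -0.  -0.1]
```

```bash
python3 -m creep '{"translation":[[0.1,0.02,-0.23],[0.21,0.035,-0.45],[0.21,0.035,-0.45]],"delta_rot":[[0,0,0],[0,0,0],[0,0,0]],"hand":[0.5,0.5,0.5]}'; python3 m.py
```

```text
clock: 8.32
position: [647.2, 230.9, 102.4]
ee_rot: [0.755, -0.611, 0.062, -0.23]
contact_force: [-3.9, 0.0, 1.4]
gripper_width: 9.3
grasp_force: 59.6
tcp local [ 3.7  0.1 31.2] F local [-2.9  0.7  2.9] 8.325
rot err [ 0.1 -0.  -0.1]
```

```bash
python3 -m creep '{"translation":[[0.1,0.02,-0.23],[0.21,0.035,-0.45],[0.21,0.035,-0.45]],"delta_rot":[[0,0,0],[0,0,0],[0,0,0]],"hand":[0.5,0.5,0.5]}'; python3 m.py
```

```text
clock: 8.7
position: [649.5, 231.3, 97.4]
ee_rot: [0.755, -0.611, 0.062, -0.23]
contact_force: [-3.5, -0.4, -0.6]
gripper_width: 8.8
grasp_force: 59.5
tcp local [ 3.7  0.1 25.7] F local [-3.5  0.1  0.9] 8.7
rot err [ 0.1 -0.  -0. ]
```

```bash
python3 -m creep '{"translation":[[0.08,0.01,-0.18],[0.13,0.02,-0.27],[0.13,0.02,-0.27]],"delta_rot":[[0,0,0],[0,0,0],[0,0,0]],"hand":[0.5,0.5,0.5]}'; python3 m.py
```

```text
clock: 9.07
position: [650.7, 231.3, 95.0]
ee_rot: [0.755, -0.611, 0.062, -0.23]
contact_force: [-4.6, -0.2, 1.1]
gripper_width: 9.1
grasp_force: 59.6
tcp local [ 3.8 -0.1 22.9] F local [-3.7  0.6  2.9] 9.075
rot err [ 0.1 -0.  -0. ]
```

```bash
python3 -m creep '{"translation":[[0.04,0.01,-0.15],[0.08,0.015,-0.29],[0.08,0.015,-0.29]],"delta_rot":[[0,0,0],[0,0,0],[0,0,0]],"hand":[0.5,0.5,0.5]}'; python3 m.py
```

```text
clock: 9.45
position: [651.4, 231.0, 93.5]
ee_rot: [0.755, -0.611, 0.062, -0.23]
contact_force: [-9.1, -4.8, 8.6]
gripper_width: 9.3
grasp_force: 60.9
tcp local [ 3.7 -0.5 21.3] F local [-5.2 -3.2 11.9] 9.45
rot err [ 0.1  0.  -0. ]
```

```bash
python3 -m creep '{"translation":[[0.04,0.01,-0.09],[0.08,0.015,-0.18],[0.08,0.015,-0.18]],"delta_rot":[[0,0,0],[0,0,0],[0,0,0]],"hand":[0.5,0.5,0.5]}'; python3 m.py
```

```text
clock: 9.82
position: [652.0, 230.7, 92.7]
ee_rot: [0.755, -0.611, 0.062, -0.23]
contact_force: [-11.4, -6.7, 13.4]
gripper_width: 9.0
grasp_force: 62.0
tcp local [ 3.8 -0.9 20.3] F local [-5.5 -4.8 17.4] 9.825
rot err [0. 0. 0.]
```

```bash
python3 -m creep '{"translation":[[0.04,0.01,-0.09],[0.08,0.015,-0.18],[0.08,0.015,-0.18]],"delta_rot":[[0,0,0],[0,0,0],[0,0,0]],"hand":[0.5,0.5,0.5]}'; python3 m.py
```

```text
clock: 10.2
position: [652.6, 230.4, 91.8]
ee_rot: [0.755, -0.611, 0.062, -0.23]
contact_force: [-15.7, -8.6, 19.6]
gripper_width: 9.3
grasp_force: 63.1
tcp local [ 4.  -1.3 19.3] F local [-7.  -5.9 24.9] 10.2
rot err [0. 0. 0.]
```

```bash
cat > edge.py <<'E'
from h import *
from go import T
r=pose(T[1],25)
def edge(n,im,d,x0,lab):
    # red/green face: boundary of colour vs wood edge, and plane fit
    P=cloud(n,d); L=r.inv().apply((P-T[0]).reshape(-1,3)).reshape(P.shape); i=im.astype(int)
    col=(i[...,0]>1.5*i[...,2]+8) if lab=='red' else (i[...,1]>1.2*i[...,0])
    k=col&(d>0)&(abs(L[...,0]-x0)<5)&(abs(L[...,1])<75)&(L[...,2]>-15)&(L[...,2]<110)&(i.sum(-1)>60)
    q=L[k]; A=np.c_[q[:,1],q[:,2],np.ones(len(q))]; c=np.linalg.lstsq(A,q[:,0],rcond=None)[0]
    print(n,lab,k.sum(),'xface',np.median(q[:,0]).round(1),'slopes y,z deg',np.degrees(c[:2]).round(1))
    for a in range(-70,70,14):
        b=q[(q[:,1]>=a)&(q[:,1]<a+14)]
        if len(b)>4: print('  y',a+7,'zmax',np.percentile(b[:,2],97).round(1),'n',len(b),end=';')
    print(' y range',np.percentile(q[:,1],[1,99]).round(1))
if __name__=='__main__':
    for n in('side','top'):
        im,d=snap(n,n+'5'); edge(n,im,d,6.5,'red'); z=np.load(n+'0.npz'); edge(n,z['im'],z['d'],-49.6,'green')
    print(read_state()['wrist_torque'])
E
python3 edge.py
```

```text
side red 351 xface 6.8 slopes y,z deg [-0.8 -1.2]
  y -21 zmax 51.4 n 11;  y -7 zmax 96.2 n 22;  y 7 zmax 93.4 n 55;  y 21 zmax 51.2 n 56;  y 35 zmax 51.1 n 57;  y 49 zmax 50.1 n 63;  y 63 zmax 49.9 n 87; y range [-20.2  68.8]
side green 621 xface -49.6 slopes y,z deg [-0.5  0.1]
  y -49 zmax 79.8 n 54;  y -35 zmax 80.1 n 60;  y -21 zmax 79.4 n 68;  y -7 zmax 80.2 n 66;  y 7 zmax 79.6 n 71;  y 21 zmax 79.7 n 71;  y 35 zmax 79.6 n 79;  y 49 zmax 76.2 n 71;  y 63 zmax 76.4 n 80; y range [-52.7  67.3]
top red 179 xface 7.0 slopes y,z deg [ 0.2 -1.8]
  y -63 zmax 51.7 n 53;  y -49 zmax 51.6 n 47;  y -35 zmax 49.1 n 30;  y -21 zmax 12.7 n 9;  y 49 zmax 52.1 n 13;  y 63 zmax 51.6 n 27; y range [-66.   63.6]
top green 175 xface -49.6 slopes y,z deg [-0.4  0.3]
  y 7 zmax 75.3 n 17;  y 21 zmax 76.1 n 41;  y 35 zmax 77.4 n 43;  y 49 zmax 74.5 n 47;  y 63 zmax 72.9 n 25; y range [-0.5 62.7]
[-1.01041645  3.44425904  0.9371317 ]
```

Force is near the target, but the wrist torque of 3.4 Nm and the depth fit both suggest about 1.5° too much lean. I'll ease off, correct the lean, then press again.

```bash
echo "print('torque local',r.inv().apply(s['wrist_torque']).round(2))">>m.py; python3 -m creep '{"translation":[[-0.1,-0.02,0.22],[-0.17,-0.03,0.36],[-0.17,-0.03,0.36]],"delta_rot":[[0,0,0],[0,0,0],[0,0,0]],"hand":[0.5,0.5,0.5]}'; python3 m.py;  python3 -m creep '{"translation":[[0,0,0],[0,0,0]],"delta_rot":[[-0.2,1,0],[-0.2,1,0]],"hand":[0.5,0.5]}'; python3 m.py
```

```text
clock: 10.68
position: [651.6, 230.5, 93.2]
ee_rot: [0.755, -0.611, 0.062, -0.23]
contact_force: [-7.8, -5.3, 7.5]
gripper_width: 9.1
grasp_force: 60.6
tcp local [ 3.7 -1.  21.1] F local [-4.6 -3.9 10.4] 10.675
rot err [0.  0.  0.1]
torque local [-0.66  2.33  0.8 ]
clock: 10.92
position: [652.4, 230.8, 93.8]
ee_rot: [0.755, -0.613, 0.057, -0.224]
contact_force: [-6.0, -5.2, 6.6]
gripper_width: 9.2
grasp_force: 60.7
tcp local [ 4.7 -0.9 21.2] F local [-3.4 -4.1  8.8] 10.925
rot err [ 0.2 -0.9  0.1]
torque local [-0.76  2.04  0.72]
```

```bash
python3 -m creep '{"translation":[[0.01,0.01,-0.12],[0.03,0.02,-0.23],[0.03,0.02,-0.23],[0.03,0.02,-0.23]],"delta_rot":[[0,0,0],[0,0,0],[0,0,0],[0,0,0]],"hand":[0.5,0.5,0.5,0.5]}'; python3 m.py; python3 edge.py
```

```text
clock: 11.42
position: [652.7, 230.8, 93.0]
ee_rot: [0.755, -0.613, 0.057, -0.225]
contact_force: [-11.3, -8.2, 13.9]
gripper_width: 9.2
grasp_force: 61.9
tcp local [ 4.6 -0.9 20.3] F local [-5.4 -6.3 17.9] 11.425
rot err [ 0.2 -0.8  0. ]
torque local [-0.75  2.42  0.82]
side red 368 xface 7.3 slopes y,z deg [-0.1 -1.9]
  y -21 zmax 52.0 n 14;  y -7 zmax 96.1 n 24;  y 7 zmax 51.9 n 52;  y 21 zmax 51.9 n 59;  y 35 zmax 51.5 n 57;  y 49 zmax 51.7 n 64;  y 63 zmax 51.2 n 94; y range [-27.9  69. ]
side green 621 xface -49.6 slopes y,z deg [-0.5  0.1]
  y -49 zmax 79.8 n 54;  y -35 zmax 80.1 n 60;  y -21 zmax 79.4 n 68;  y -7 zmax 80.2 n 66;  y 7 zmax 79.6 n 71;  y 21 zmax 79.7 n 71;  y 35 zmax 79.6 n 79;  y 49 zmax 76.2 n 71;  y 63 zmax 76.4 n 80; y range [-52.7  67.3]
top red 152 xface 7.5 slopes y,z deg [ 0.6 -1.7]
  y -63 zmax 53.0 n 57;  y -49 zmax 53.9 n 47;  y -35 zmax 52.4 n 28;  y -21 zmax 11.0 n 7;  y 63 zmax 51.2 n 13; y range [-66.   64.2]
top green 175 xface -49.6 slopes y,z deg [-0.4  0.3]
  y 7 zmax 75.3 n 17;  y 21 zmax 76.1 n 41;  y 35 zmax 77.4 n 43;  y 49 zmax 74.5 n 47;  y 63 zmax 72.9 n 25; y range [-0.5 62.7]
[-1.33284375  2.26893075  0.54749722]
```

The forces also fit the gripper touching the neighbouring green board, so I'll check that clearance and whether the green board has moved, by code.

Run:
```python
from h import *
from go import T
from edge import edge,r
for n in('side','top'):
    z=np.load(n+'5.npz'); edge(n,z['im'],z['d'],-49.6,'green')
    im,d=z['im'],z['d']; P=cloud(n,d); L=r.inv().apply((P-T[0]).reshape(-1,3)).reshape(P.shape)
    d0=np.load(n+'0.npz'); L0=r.inv().apply((cloud(n,d0['d'])-T[0]).reshape(-1,3)).reshape(P.shape)
    new=(abs(d-d0['d'])>15)&(d>0)          # robot or board
    for lo,hi in((-65,-50),(-50,-40),(-40,-30),(-30,-20),(-20,-12),(12,20),(20,30),(30,40),(40,55),(55,70)):
        k=new&(L[...,0]>lo)&(L[...,0]<hi)&(abs(L[...,1])<80)&(L[...,2]<180)&(L[...,2]>25)
        if k.sum()>3: print(n,(lo,hi),k.sum(),'z pct',np.percentile(L[k][:,2],[1,5,25]).round(0),'y',np.percentile(L[k][:,1],[5,95]).round(0))
    # green pixel shift
    a=d0['im'];g0=(a[...,1].astype(int)>1.2*a[...,0]); g1=(im[...,1].astype(int)>1.2*im[...,0])
    s=(slice(265,350),slice(190,245)) if n=='side' else (slice(150,200),slice(80,165))
    print(n,'green px',g0[s].sum(),g1[s].sum(),'lost',(g0&~g1)[s].sum(),'gained',(g1&~g0)[s].sum())
    if n=='side':
        for v in range(270,346,6):
            print(v,[ (np.where(g[v,190:245])[0][[0,-1]]+190).tolist() if g[v,190:245].any() else None for g in(g0,g1)],end=' ')
```

```text
side green 535 xface -49.6 slopes y,z deg [-0.5  0.2]
  y -49 zmax 24.1 n 12;  y -35 zmax 48.9 n 34;  y -21 zmax 67.7 n 51;  y -7 zmax 78.9 n 63;  y 7 zmax 76.3 n 65;  y 21 zmax 79.9 n 75;  y 35 zmax 81.5 n 77;  y 49 zmax 78.8 n 73;  y 63 zmax 77.8 n 82; y range [-51.5  67.9]
side (-65, -50) 42 z pct [ 79.  99. 108.] y [-29.  -3.]
side (-50, -40) 96 z pct [ 76.  89. 100.] y [-22.  -2.]
side (-40, -30) 162 z pct [72. 76. 87.] y [-23.   0.]
side (-30, -20) 186 z pct [68. 72. 78.] y [-21.   1.]
side (-20, -12) 148 z pct [33. 46. 76.] y [-13.   4.]
side (12, 20) 260 z pct [29. 34. 63.] y [-12.   8.]
side (20, 30) 291 z pct [33. 46. 76.] y [-15.   4.]
side (30, 40) 241 z pct [ 68.  73. 105.] y [-18.   1.]
side (40, 55) 253 z pct [75. 82. 98.] y [-29.  -1.]
side (55, 70) 100 z pct [ 93.  97. 106.] y [-28.  -4.]
side green px 628 722 lost 76 gained 170
270 [None, [194, 225]] 276 [[227, 228], [195, 217]] 282 [[225, 228], [193, 231]] 288 [[222, 228], [190, 227]] 294 [[218, 228], [206, 227]] 300 [[216, 228], [216, 228]] 306 [[216, 228], [215, 228]] 312 [[215, 227], [216, 227]] 318 [[215, 227], [215, 227]] 324 [[215, 226], [215, 225]] 330 [[215, 222], [215, 222]] 336 [[214, 219], [215, 219]] 342 [[214, 216], [214, 216]] top green 0 xface nan slopes y,z deg [0. 0.]
  return _methods._mean(a, axis=axis, dtype=dtype,
  ret = ret.dtype.type(ret / rcount)
Traceback (most recent call last):
  File "edge.py", line 14, in edge
    print(' y range',np.percentile(q[:,1],[1,99]).round(1))
                     ~~~~~~~~~~~~~^^^^^^^^^^^^^^^
IndexError: index -1 is out of bounds for axis 0 with size 0
```

The force line (about 50–80 mm to −x, tilted with the gripper) shows the left finger knuckle bearing on the green board's top edge, not the floor under the board. I'll back off, let go (the strip holds the board), and push it home from above with closed fingertips.

```bash
python3 -m creep '{"translation":[[-0.08,-0.01,0.2],[-0.17,-0.03,0.4],[-0.17,-0.03,0.4]],"delta_rot":[[0,0,0],[0,0,0],[0,0,0]],"hand":[0.5,0.5,0.5]}' | tail -1; python3 m.py;  python3 -m creep '{"translation":[[0,0,0],[0,0,0],[0,0,0],[0,0,0]],"delta_rot":[[0,0,0],[0,0,0],[0,0,0],[0,0,0]],"hand":[1.2,1.6,2.2,2.2]}'|tail -2; python3 m.py
```

```text
grasp_force: 59.7
tcp local [ 4.3 -0.3 22.4] F local [-0.4 -4.7  0.7] 11.9
rot err [ 0.2 -0.8  0. ]
torque local [-1.7   0.9   0.54]
gripper_width: 22.0
grasp_force: 0.0
tcp local [ 3.7  0.8 22.5] F local [-0.4  0.3  0.4] 12.4
rot err [ 0.2 -0.9 -0. ]
torque local [-0.39  0.84  0.15]
```

```bash
python3 -m creep '{"translation":[[-0.4,-0.07,0.9],[-1.2,-0.2,2.7],[-2.1,-0.34,4.5],[-2.9,-0.48,6.3],[-2.9,-0.48,6.3],[-2.9,-0.48,6.3]],"delta_rot":[[0,0,0],[0,0,0],[0,0,0],[0,0,0],[0,0,0],[0,0,0]],"hand":[2.2,2.2,2.2,2.2,0,0]}'; python3 m.py; sed -i 's/    print(. y range/    if len(q): print(" y range/; s/. y range.,np/ y range",np/' edge.py; sed -i "s/edge(n,z\['im'\],z\['d'\],-49.6,'green')/edge(n,z['im'],z['d'],-49.6,'green'); edge(n,im,d,-49.6,'green')/" edge.py; sed -n 10,30p edge.py; python3 edge.py
```

```text
clock: 13.15
position: [621.2, 226.9, 157.4]
ee_rot: [0.756, -0.613, 0.056, -0.224]
contact_force: [-0.1, -0.8, -0.3]
gripper_width: -0.3
grasp_force: 0.0
tcp local [ 3.1  0.3 92.1] F local [-0.4 -0.8 -0.2] 13.15
rot err [ 0.2 -0.9 -0. ]
torque local [-0.37  0.81  0.17]
    print(n,lab,k.sum(),'xface',np.median(q[:,0]).round(1),'slopes y,z deg',np.degrees(c[:2]).round(1))
    for a in range(-70,70,14):
        b=q[(q[:,1]>=a)&(q[:,1]<a+14)]
        if len(b)>4: print('  y',a+7,'zmax',np.percentile(b[:,2],97).round(1),'n',len(b),end=';')
    if len(q): print( y range",np.percentile(q[:,1],[1,99]).round(1))
if __name__=='__main__':
    for n in('side','top'):
        im,d=snap(n,n+'5'); edge(n,im,d,6.5,'red'); z=np.load(n+'0.npz'); edge(n,z['im'],z['d'],-49.6,'green'); edge(n,im,d,-49.6,'green')
    print(read_state()['wrist_torque'])  File "edge.py", line 14
    if len(q): print( y range",np.percentile(q[:,1],[1,99]).round(1))
                             ^
SyntaxError: unterminated string literal (detected at line 14)
```

```bash
sed -i '14s/.*/    if len(q): print(" y range",np.percentile(q[:,1],[1,99]).round(1))/' edge.py; sed -i 's/col&(d>0)/col\&(d>0)\&(L[...,2]<85)/' edge.py; python3 edge.py
```

```text
side red 558 xface 6.5 slopes y,z deg [-0.6 -1.7]
  y -63 zmax 53.6 n 23;  y -49 zmax 54.4 n 50;  y -35 zmax 54.8 n 52;  y -21 zmax 53.9 n 55;  y -7 zmax 53.6 n 53;  y 7 zmax 53.9 n 61;  y 21 zmax 53.6 n 58;  y 35 zmax 52.7 n 59;  y 49 zmax 53.6 n 64;  y 63 zmax 52.3 n 83; y range [-61.5  68.5]
side green 621 xface -49.6 slopes y,z deg [-0.5  0.1]
  y -49 zmax 79.8 n 54;  y -35 zmax 80.1 n 60;  y -21 zmax 79.4 n 68;  y -7 zmax 80.2 n 66;  y 7 zmax 79.6 n 71;  y 21 zmax 79.7 n 71;  y 35 zmax 79.6 n 79;  y 49 zmax 76.2 n 71;  y 63 zmax 76.4 n 80; y range [-52.7  67.3]
side green 620 xface -49.6 slopes y,z deg [-0.4  0.1]
  y -49 zmax 79.0 n 52;  y -35 zmax 79.4 n 62;  y -21 zmax 80.2 n 64;  y -7 zmax 79.6 n 68;  y 7 zmax 76.6 n 65;  y 21 zmax 79.1 n 78;  y 35 zmax 79.4 n 72;  y 49 zmax 76.8 n 73;  y 63 zmax 76.6 n 84; y range [-53.8  67.4]
top red 249 xface 6.6 slopes y,z deg [ 0.8 -1.6]
  y -63 zmax 56.0 n 51;  y -49 zmax 54.6 n 45;  y -35 zmax 54.5 n 46;  y -21 zmax 54.5 n 46;  y -7 zmax 54.6 n 35;  y 7 zmax 37.1 n 18;  y 21 zmax 0.1 n 5; y range [-65.1  42.2]
top green 175 xface -49.6 slopes y,z deg [-0.4  0.3]
  y 7 zmax 75.3 n 17;  y 21 zmax 76.1 n 41;  y 35 zmax 77.4 n 43;  y 49 zmax 74.5 n 47;  y 63 zmax 72.9 n 25; y range [-0.5 62.7]
top green 0 xface nan slopes y,z deg [0. 0.]
[-0.54708836  0.7436498   0.0113863 ]
  return _methods._mean(a, axis=axis, dtype=dtype,
  ret = ret.dtype.type(ret / rcount)
```

```bash
python3 -m creep '{"translation":[[0.45,0.07,-0.9],[0.9,0.14,-1.8],[1.3,0.21,-2.7],[1.3,0.21,-2.7]],"delta_rot":[[0,0,0],[0,0,0],[0,0,0],[0,0,0]],"hand":[0,0,0,0]}'|tail -3; python3 m.py; python3 -m creep '{"translation":[[0.08,0.014,-0.18],[0.17,0.03,-0.36],[0.17,0.03,-0.36]],"delta_rot":[[0,0,0],[0,0,0],[0,0,0]],"hand":[0,0,0]}'|tail -1; python3 m.py
```

```text
contact_force: [0.0, 0.8, 0.1]
gripper_width: -0.1
grasp_force: 0.0
tcp local [ 2.9  0.  60.3] F local [ 0.2  0.8 -0. ] 13.75
rot err [ 0.3 -1.1  0. ]
torque local [-0.36  0.78  0.14]
grasp_force: 0.0
tcp local [ 4.   0.4 58. ] F local [ 1.2 -0.1 -0.1] 14.125
rot err [ 0.2 -0.9 -0. ]
torque local [-0.37  0.85  0.17]
```

```bash
python3 -m creep '{"translation":[[0.06,0.01,-0.14],[0.12,0.02,-0.27],[0.12,0.02,-0.27]],"delta_rot":[[0,0,0],[0,0,0],[0,0,0]],"hand":[0,0,0]}'|tail -1; python3 m.py
```

```text
grasp_force: 0.0
tcp local [ 3.8  0.3 54.8] F local [0.7 0.7 0.2] 14.5
rot err [ 0.2 -0.9 -0. ]
torque local [-0.31  0.83  0.17]
```

```bash
python3 -m creep '{"translation":[[0.06,0.01,-0.14],[0.12,0.02,-0.27],[0.12,0.02,-0.27]],"delta_rot":[[0,0,0],[0,0,0],[0,0,0]],"hand":[0,0,0]}'|tail -1; python3 m.py
```

```text
grasp_force: 3.9
tcp local [ 4.9  0.1 53.3] F local [-0.2 -1.3  7.3] 14.875
rot err [ 0.2 -0.8 -0. ]
torque local [-0.44  1.14  0.19]
```

```bash
python3 -m creep '{"translation":[[0.02,0,-0.1],[0.04,0.01,-0.2],[0.04,0.01,-0.2]],"delta_rot":[[0,0,0],[0,0,0],[0,0,0]],"hand":[0,0,0]}'|tail -1; python3 m.py
```

```text
grasp_force: 6.5
tcp local [ 5.1 -0.3 52.3] F local [-0.8 -4.3 12.2] 15.25
rot err [ 0.2 -0.7 -0. ]
torque local [-0.86  1.14  0.2 ]
```

```bash
python3 -m creep '{"translation":[[0.04,0,-0.1],[0.08,0.01,-0.18],[0.08,0.01,-0.18]],"delta_rot":[[0,0,0],[0,0,0],[0,0,0]],"hand":[0,0,0]}'|tail -1; python3 m.py
```

```text
grasp_force: 9.6
tcp local [ 6.6 -0.4 51.6] F local [-0.6 -6.1 18.1] 15.625
rot err [ 0.1 -0.6 -0. ]
torque local [-0.96  1.16  0.25]
```

Fingertip pressing, well clear of the green board, gives the same stiff stop at the same depth. At 18 N it is above the strip's 10 N limit, so this is the floor. I'll retreat and verify.

```bash
python3 -m creep '{"translation":[[-0.2,-0.02,0.4],[-0.6,-0.1,1.4],[-1.4,-0.2,3.2],[-2.3,-0.4,5],[-2.3,-0.4,5]],"delta_rot":[[0,0,0],[0,0,0],[0,0,0],[0,0,0],[0,0,0]],"hand":[0,0,0,0,0]}'|tail -1; python3 m.py; python3 edge.py 2>/dev/null | grep -A1 'red\|side green'
```

```text
grasp_force: 0.0
tcp local [  4.8   0.7 105.8] F local [ 0.4 -1.  -0.4] 16.25
rot err [ 0.1 -0.7 -0.1]
torque local [-0.37  0.77  0.2 ]
side red 545 xface 6.5 slopes y,z deg [-0.6 -1.8]
  y -63 zmax 52.1 n 22;  y -49 zmax 52.8 n 52;  y -35 zmax 52.0 n 48;  y -21 zmax 51.8 n 54;  y -7 zmax 52.0 n 53;  y 7 zmax 51.2 n 55;  y 21 zmax 52.2 n 58;  y 35 zmax 52.1 n 61;  y 49 zmax 52.9 n 61;  y 63 zmax 51.7 n 81; y range [-62.2  67.9]
side green 621 xface -49.6 slopes y,z deg [-0.5  0.1]
  y -49 zmax 79.8 n 54;  y -35 zmax 80.1 n 60;  y -21 zmax 79.4 n 68;  y -7 zmax 80.2 n 66;  y 7 zmax 79.6 n 71;  y 21 zmax 79.7 n 71;  y 35 zmax 79.6 n 79;  y 49 zmax 76.2 n 71;  y 63 zmax 76.4 n 80; y range [-52.7  67.3]
side green 616 xface -49.6 slopes y,z deg [-0.4  0.1]
  y -49 zmax 79.6 n 50;  y -35 zmax 79.9 n 63;  y -21 zmax 79.0 n 65;  y -7 zmax 79.1 n 67;  y 7 zmax 77.4 n 71;  y 21 zmax 78.7 n 67;  y 35 zmax 80.0 n 77;  y 49 zmax 76.8 n 76;  y 63 zmax 77.9 n 78; y range [-54.1  67.7]
top red 261 xface 6.6 slopes y,z deg [ 0.5 -1.6]
  y -63 zmax 53.4 n 48;  y -49 zmax 53.4 n 43;  y -35 zmax 53.7 n 48;  y -21 zmax 53.2 n 43;  y -7 zmax 53.0 n 44;  y 7 zmax 46.3 n 27;  y 21 zmax 22.3 n 8; y range [-65.6  18.7]
```

```bash
python3 -m creep '{"translation":[[-0.8,0,3],[-1.5,0,6],[-1.5,0,6],[-1.5,0,6]],"delta_rot":[[0,0,0],[0,0,0],[0,0,0],[0,0,0]],"hand":[0,0,0,0]}'|head -3; python3 -c "
from bench import *
print(job_done())"
```

```text
clock: 16.85
position: [601.3, 225.6, 226.2]
ee_rot: [0.756, -0.613, 0.056, -0.223]
the job is handed in; nothing more can be done
None
```

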